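# Drive a self-tapping screw home with a nut driver

## Task

Take the orange nut driver out of its grey holder, fit its socket over the left-hand square-headed screw on the blue bracket (left as seen from the robot), which stands proud, and drive the screw clockwise until its washer is home on the bracket. Keep pressing straight down with about 15 to 20 newtons while turning: a light push only spins the screw without cutting a thread, more than 30 newtons crushes the plywood. Turn the screw only with the driver, then stand the driver upright in its holder again, let go, and leave the other things on the bench alone.

Things in the scene. Friction and masses are not known exactly. Their poses are not given: they have to be found in the camera images.
- board: Fixture board, fixed to the bench: plywood 110 (x) x 150 (y) x 18 mm with a 4 mm blue steel bracket on top (lip along its +x edge up to 30 mm above the plywood, 34 mm from the screws' line). Origin at the centre of its underside, z up. At y = -38 mm a finished screw of the same kind sits home; at y = +38 mm stands the screw to drive. Bracket face at z = 22 mm.
- screw: Proud steel self-tapping screw; can't tip or pull out. Origin on its axis at the washer's underside (starts 4 mm over the bracket), z up. Square head 17 x 17 mm (sides to +-x, +-y), z 4.5-11 mm, then chamfered to its 12 mm wide top at z 14.5; flange 26 wide to z 4.5. Clockwise from above drives it, 8 mm a turn, half a turn to home (then it slips). Cuts only under about 12 N or more, else spins.
- screw_depth (a joint): How far the screw has cut in, m: 0 at the start, 0.004 when home.
- screw_sink (a joint): How far the screw sinks elastically into the plywood under the axial push, m: 0.05 mm per newton, so 0.0015 at 30 N; back to 0 when released.
- driver: Nut driver, 93 mm tall, about 0.16 kg, standing socket down in its holder. Origin at the centre of the socket's mouth, z up through the handle. Square socket 18.5 x 18.5 mm (sides to +-x, +-y), 9 mm deep, outside 27.5 mm square (39 mm over corners) up to z = 20 mm; shank 14 mm thick; square orange handle 28 x 28 mm (faces to +-x, +-y) from z = 36 to 86 mm, black cap to 93 mm.
- holder: Grey block 75 x 75 x 30 mm, fixed to the bench, with a round hole of 44 mm in its middle, floor 6 mm above the bench (24 mm deep). Origin at the centre of its underside, z up. The driver's origin lies 6 mm above it when it stands in the hole.
- loupe: Black loupe, 38 x 38 x 33 mm, bystander. Origin under its centre.
- flanged_shaft: Turned steel part, 42 x 42 x 50 mm, bystander. Origin under its centre.
- hex_bolt: Loose hexagon bolt standing on the bench, 24 x 27 x 56 mm, bystander. Origin under its centre.
- hex_nut: Loose hexagon nut, 24 x 27 x 13 mm, bystander. Origin under its centre.
Not all that is in view belongs to the job. Of the things like the driver, leave any that is purple; of the rest the larger one is meant.

How it is judged:
On the way, in this order (a step that is already met when the one before it is completed fails the run):
1. the driver's socket is on the screw's head (horizontal distance between driver and screw below 0.004 m and z of driver in the frame of screw below 0.0095 m and angle between driver's own z axis and vertical below 0.15 rad), for 0.1 s.
2. the screw is driven home (cut in at least 3.6 mm of 4 mm) (value of joint screw_depth above 0.0036 m), for 0.1 s.
At the end, for the whole second after the job is handed in: The screw is cut in at least 3.6 mm (home is 4 mm), and the driver stands released and at rest in the holder's hole: its socket within 8 mm of the hole's axis, mouth less than 4 mm above the hole's floor, tilted less than 0.15 rad (value of joint screw_depth above 0.0036 m and horizontal distance between driver and holder below 0.008 m and z of driver in the frame of holder below 0.01 m and angle between driver's own z axis and vertical below 0.15 rad and linear speed of driver below 0.02 m/s); the robot touches nothing.
It fails at once if the screw is pressed into the plywood with more than 30 N (sinks over 1.5 mm) (value of joint screw_sink above 0.0015 m).
It fails at once if the fingers touch the screw (contact force between the fingers and screw above 1 N).
It fails at once if a bystander is moved by more than 30 mm (distance of any of loupe, flanged_shaft, hex_bolt, hex_nut from where it was at the start of the episode above 0.03 m).
It also fails if it takes over 72 s, if anything falls off the work surface, if the arm or the gripper's body presses on something with over 40 N, if the wrist force passes 120 N, or if a joint passes its speed limit or range.

## Robot

A 6-joint arm with a two-finger parallel gripper is mounted at the origin on a cart in front of the work surface, level with it; the furniture and walls round the work are solid. World frame = base frame: x ahead of the robot, y to its left, z up, the work surface at z = 0. Lengths are in m, angles in rad, forces in N, time in s.
With the tool pointing down it reaches from about 0.4 to 0.825 m from the base axis. Payload 7 kg.
Tool frame: the origin (TCP) lies between the finger pads; the fingertips stand 17 mm ahead of it and the grasp point (between the pads) lies 2 mm behind it; z points along the fingers, y is the line along which they close (so a half turn about z gives the same grasp; the last joint's range is limited). The gripper opens to 88 mm and grips with 3 to 60 N. Pads are 19 mm wide; open, the fingers measure 130 mm over their backs; the gripper's body (78 mm by 193 mm) begins 47 mm behind the grasp point.
Start: joints at [-1.001, 0.359, 0.012, 0, -1.224, -0.288], TCP at [0.188, -0.648, 0.244] pointing down, gripper open.
Joint ranges: [-3.07, 3.07], [-1.43, 2.12], [-1.02, 1.25], [-3.03, 1.67], [-3.05, -0], [-3.03, 3.03]. Speed limits (rad/s): [2.39, 2.39, 3.01, 3.14, 3.14, 3.14].

## Interface

Orientations are given as a 3x3 rotation matrix whose columns are the frame's x, y, z axes.
In Python, from rig import state, read_camera, camera_params, job_done gives the robot as it stands.
- The arm moves only by the tool jog_arm, never from a script. Its argument "rows" is a list of rows, each an object of numbers: "jaw": the opening, from 0 (shut) to 1 (fully open); "dx", "dy", "dz": the shift along the tool's x, y, z in m; "spin": the turn about the tool's z in degrees. A call has 1 to 20 rows; each row is the pose to reach, as a shift and turn from the pose commanded when the call began, along the tool's axes at that moment; what a row does not reach only later rows make up. A row lasts 1/10 s, in which the tool goes at most 50 mm and 8.59 degrees, less where a joint would pass 70% of its speed; a pose out of reach is approached as far as the arm can. A call with a gripper value outside its range is refused whole. The fingers move at their own pace and stop on an object; "squeeze" is the grip in N (left out, the last holds). Time passes only in rows, so rows that repeat a pose let the fingers close. It gives the time, the measured TCP pose, the force, the opening and the grip force at its end, in the units of the state.
- state(): the state, without advancing time (a new reading comes with each control period).
- read_camera(name): name is "side" or "top" or "wrist"; returns the picture (480x640x3 uint8, red, green, blue); there is no depth.
- camera_params(name): a dict with "fovy" (degrees; the focal length in pixels is half the picture's height over the tangent of half this angle, whatever the lens; pixels are square), "cx", "cy" (the principal point, pixels), "k1" (the pictures are not rectified: a ray, as slopes to the right and down, at radius r is drawn at 1 + k1 r^2 times it, then the intrinsics apply), "xyz" and "rotation" of the camera in the world. Camera axes: x right, y down, z forward; pixel columns grow to the right and rows downward; lengths in m; the calibration is good to about 2 mm. A picture is of the moment at which its call begins: read the wrist's pose just before it. camera_params takes no time and is no camera call; for the wrist camera it gives the pose at the moment of the call.
- job_done(): hands the job in; it is judged then, once.
The state is a dict: "time": time; "joint_positions": joint angles; "qvel": joint speeds; "joint_efforts": joint torques, N m; "eef_pos": TCP position; "ee_rot": TCP orientation; "contact_force": force on the tool from outside, world axes, zero at the start; "ft_torque": the same for the moment, N m; "width": opening from 0.0 (shut) to 1.0 (fully open); "grasp_force": force on a finger pad.
Only numpy, scipy, OpenCV 4.12 (cv2) and the standard library are available. Lean on these libraries where they do the work, as an engineer would, in place of code of your own. Each camera call takes 0.05 s, during which the arm holds its last target. There are 200 camera calls.

## Working session

There is one attempt and no reset: what is moved stays moved. The work goes in short steps, Python scripts to look and compute and a tool call to move; the robot and the scene stay as the last step left them, time stands still between calls to the robot, and variables do not carry over. Pictures are saved under pics/ and viewed, at most 11 in all, crops included, and the job is handed in when it is done.

Besides the shell and the picture viewer there is one more tool, called after "Emit:" as name(argument=value, ...) on one line, values as JSON. jog_arm: Moves the arm, as the interface text tells. Its arguments: {"type":"object","properties":{"rows":{"type":"array","items":{"type":"object","properties":{"jaw":{"type":"number"},"dx":{"type":"number"},"dy":{"type":"number"},"dz":{"type":"number"},"spin":{"type":"number"}}}},"squeeze":{"type":"number"}},"required":["rows"]}

```bash
mkdir -p pics
cat > h.py <<'E'
import numpy as np, cv2
from rig import state, read_camera, camera_params
def save(name,fn):
    p=camera_params(name); im=read_camera(name); cv2.imwrite('pics/'+fn,im[:,:,::-1]); return im,p
def K(p):
    f=240/np.tan(np.radians(p['fovy'])/2); return np.array([[f,0,p['cx']],[0,f,p['cy']],[0,0,1.]]),np.array([p['k1'],0,0,0.])
def ray(p,u,v):
    k,d=K(p); q=cv2.undistortPoints(np.array([[[u,v]]],float),k,d)[0,0]
    return np.array(p['xyz']),np.array(p['rotation'])@np.array([q[0],q[1],1])
def at(p,u,v,z):
    o,r=ray(p,u,v); return o+r*(z-o[2])/r[2]
def proj(p,X):
    R=np.array(p['rotation']); k,d=K(p); c=(np.atleast_2d(X)-np.array(p['xyz']))@R
    return cv2.projectPoints(c,np.zeros(3),np.zeros(3),k,d)[0][:,0]
E
python3 - <<'E'
from h import *
for n in ('top','side'):
    im,p=save(n,n+'0.png'); print(n,p)
s=state(); print(s)
E
```

```text
top {'fovy': 55.75744349471691, 'cx': 308.1278271103082, 'cy': 243.83645724949966, 'k1': -0.03639433643021024, 'xyz': array([ 0.31840431, -0.15259012,  1.24978394]), 'rotation': array([[-0.02547579, -0.98703789,  0.15845249],
       [-0.99948717,  0.02822504,  0.01512418],
       [-0.01940047, -0.15798593, -0.98725076]])}
side {'fovy': 50.62550759417957, 'cx': 322.9642172662994, 'cy': 233.61718637554716, 'k1': 0.0010646527910793033, 'xyz': array([-0.01295334, -1.33177934,  0.52483007]), 'rotation': array([[ 0.91523922, -0.11707774,  0.38552558],
       [-0.40215378, -0.32408065,  0.85629672],
       [ 0.0246881 , -0.93875691, -0.34369458]])}
{'time': 0.1, 'joint_positions': array([-1.00088128e+00,  3.59315214e-01,  1.11347304e-02, -3.07836194e-04,
       -1.22409707e+00, -2.88070181e-01]), 'qvel': array([-0.00015864, -0.00056618,  0.00234624,  0.00118262, -0.00076217,
        0.00149405]), 'joint_efforts': array([-2.32974475e-03, -5.84161341e+01,  2.93750310e+01,  7.01576516e+00,
        1.01358601e-02, -3.58158593e-05]), 'eef_pos': array([ 0.18757383, -0.64797671,  0.24270966]), 'ee_rot': array([[-9.60573070e-01, -2.78027101e-01, -5.55442901e-04],
       [-2.78027619e-01,  9.60572055e-01,  1.40331454e-03],
       [ 1.43383455e-04,  1.50241462e-03, -9.99998861e-01]]), 'contact_force': array([-0.68108102,  0.47888167, -0.23770012]), 'ft_torque': array([-0.03066131, -0.02118004, -0.01822555]), 'grasp_force': 0.0, 'width': 0.9976538892255089}
```

View pics/top0.png

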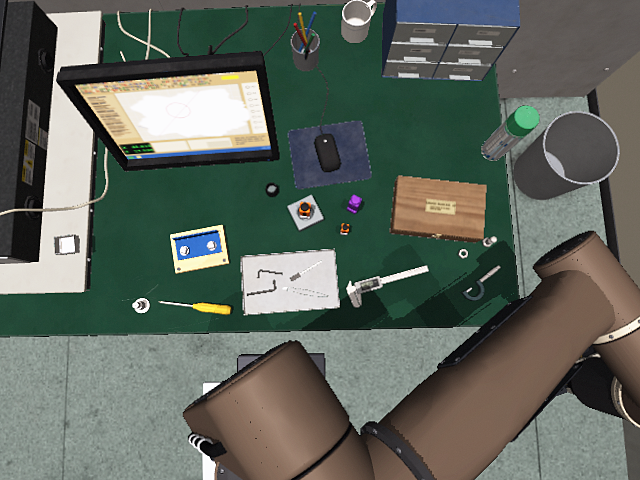

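View pics/side0.png

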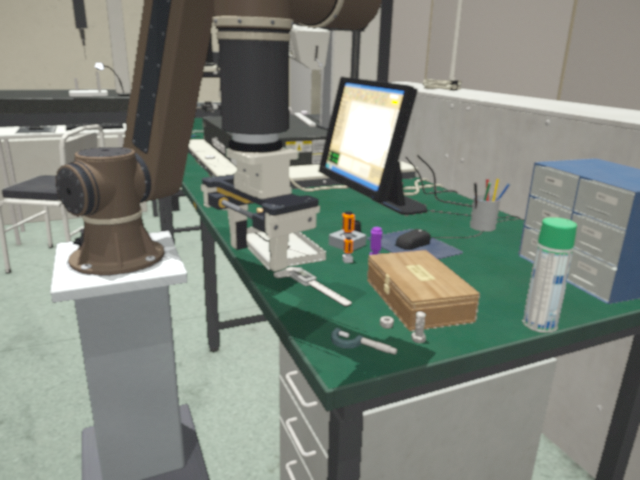

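The top view shows the holder with the orange driver at (306,211), the board at (199,249) with its proud screw on the left at about (182,252), the small decoy at (345,229) and the purple one at (355,203). I'll enlarge this region.

Run:
```python
from h import *
im=cv2.imread('pics/top0.png')
a=cv2.resize(im[185:285,160:240],None,fx=5,fy=5,interpolation=cv2.INTER_CUBIC)
b=cv2.resize(im[180:250,280:375],None,fx=4,fy=4,interpolation=cv2.INTER_CUBIC)
c=np.zeros((500,780,3),np.uint8); c[:500,:400]=a; c[:280,400:780]=b
cv2.imwrite('pics/crop0.png',c)
p=camera_params('top')
print(at(p,306,208,.099), at(p,306,213,.03), at(p,182,252,.035),at(p,212,245,.03))
for u,v in [(345,225),(355,196),(272,189)]: print(at(p,u,v,.06))
```

```text
[ 0.59770046 -0.13183028  0.099     ] [ 0.6003214  -0.13023633  0.03      ] [0.50067133 0.21046338 0.035     ] [0.51847764 0.12932745 0.03      ]
[ 0.55747645 -0.23411181  0.06      ]
[ 0.63643514 -0.26415313  0.06      ]
[ 0.66290352 -0.04013312  0.06      ]
```

View pics/crop0.png

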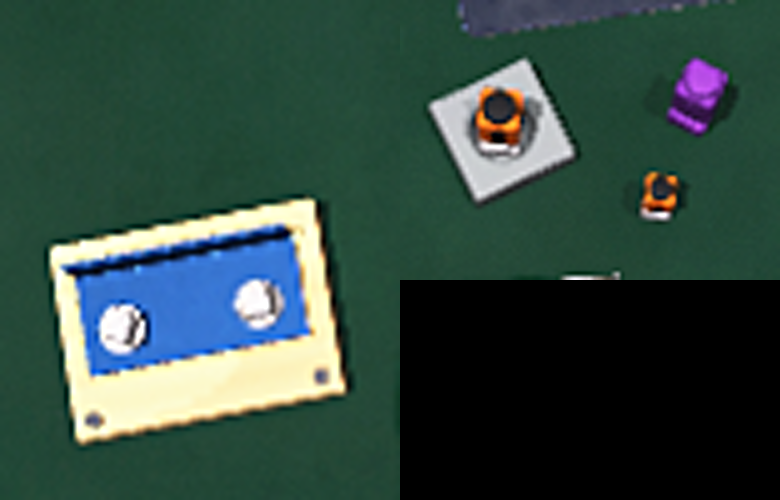

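```bash
cat >> h.py <<'E'
def rel(X):
    s=state(); return np.array(s['ee_rot']).T@(np.array(X)-np.array(s['eef_pos']))
E
python3 - <<'E'
from h import *
p=camera_params('top')
for n,C,o,sc,z in (('h',[(430,104),(527,58),(577,155),(480,203)],(280-100,180),4,.03),('b',[(50,247),(315,200),(345,390),(78,440)],(160,185),5,.018)):
    P=np.array([at(p,u/sc+o[0]-(0.5-.5/sc),v/sc+o[1]-(.5-.5/sc),z) for u,v in C])[:,:2]
    print(n,P.mean(0),[(np.linalg.norm(P[i]-P[i-1]).round(4),np.degrees(np.arctan2(*(P[i]-P[i-1])[::-1])).round(1)) for i in range(4)])
print(rel([.5,-.13,.3]),rel([.6,-.13,.3])); 
w=camera_params('wrist'); s=state(); R=s['ee_rot']; print(R.T@(w['xyz']-s['eef_pos']),R.T@w['rotation'],w)
E
```

```text
h [ 0.60303007 -0.12889612] [(np.float64(0.0779), np.float64(25.0)), (np.float64(0.0745), np.float64(-65.7)), (np.float64(0.0769), np.float64(-155.0)), (np.float64(0.0744), np.float64(115.1))]
b [0.51218691 0.16838959] [(np.float64(0.1098), np.float64(9.4)), (np.float64(0.1502), np.float64(-81.5)), (np.float64(0.1083), np.float64(-170.9)), (np.float64(0.1495), np.float64(99.1))]
[-0.44411178  0.41077708 -0.05673693] [-0.54016908  0.38297437 -0.05679247]
[ 7.70587819e-02  7.57280474e-05 -1.40500677e-01] [[ 1.95353285e-03 -9.57049773e-01 -2.89917083e-01]
 [ 9.99998078e-01  1.82132502e-03  7.25829586e-04]
 [-1.66621803e-04 -2.89917943e-01  9.57051492e-01]] {'fovy': 58.89807503573176, 'cx': 322.1573394870061, 'cy': 241.4149830465909, 'k1': -0.09401000558404557, 'xyz': array([ 0.11361023, -0.6695256 ,  0.38322134]), 'rotation': array([[-0.27990299,  0.91897089,  0.27775315],
       [ 0.96002684,  0.26742894,  0.08264521],
       [ 0.00166931,  0.28978312, -0.95709088]])}
```

Emit:
jog_arm(rows=[{"dx":-0.515,"dy":0.39,"dz":-0.057,"jaw":1},{"dx":-0.515,"dy":0.39,"dz":-0.057,"jaw":1},{"dx":-0.515,"dy":0.39,"dz":-0.057,"jaw":1},{"dx":-0.515,"dy":0.39,"dz":-0.057,"jaw":1},{"dx":-0.515,"dy":0.39,"dz":-0.057,"jaw":1},{"dx":-0.515,"dy":0.39,"dz":-0.057,"jaw":1},{"dx":-0.515,"dy":0.39,"dz":-0.057,"jaw":1},{"dx":-0.515,"dy":0.39,"dz":-0.057,"jaw":1},{"dx":-0.515,"dy":0.39,"dz":-0.057,"jaw":1},{"dx":-0.515,"dy":0.39,"dz":-0.057,"jaw":1},{"dx":-0.515,"dy":0.39,"dz":-0.057,"jaw":1},{"dx":-0.515,"dy":0.39,"dz":-0.057,"jaw":1},{"dx":-0.515,"dy":0.39,"dz":-0.057,"jaw":1},{"dx":-0.515,"dy":0.39,"dz":-0.057,"jaw":1},{"dx":-0.515,"dy":0.39,"dz":-0.057,"jaw":1},{"dx":-0.515,"dy":0.39,"dz":-0.057,"jaw":1},{"dx":-0.515,"dy":0.39,"dz":-0.057,"jaw":1}])

```text
$.rows[0]: bad value
```

Run:
```python
from h import *
s=state(); print(s['time'],s['eef_pos'],s['ee_rot'],s['joint_positions'])
im,p=save('wrist','w1.png'); np.save('w1.npy',p,allow_pickle=True)
```

```text
0.1 [ 0.18757383 -0.64797671  0.24270966] [[-9.60573070e-01 -2.78027101e-01 -5.55442901e-04]
 [-2.78027619e-01  9.60572055e-01  1.40331454e-03]
 [ 1.43383455e-04  1.50241462e-03 -9.99998861e-01]] [-1.00088128e+00  3.59315214e-01  1.11347304e-02 -3.07836194e-04
 -1.22409707e+00 -2.88070181e-01]
```

View pics/w1.png

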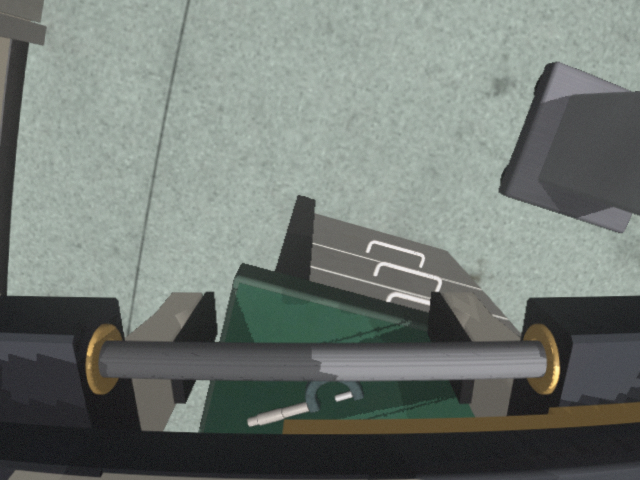

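Emit:
jog_arm(rows=[{"dx":-0.55,"dy":0.38,"dz":-0.057,"spin":0,"jaw":1},{"dx":-0.55,"dy":0.38,"dz":-0.057,"spin":0,"jaw":1},{"dx":-0.55,"dy":0.38,"dz":-0.057,"spin":0,"jaw":1},{"dx":-0.55,"dy":0.38,"dz":-0.057,"spin":0,"jaw":1},{"dx":-0.55,"dy":0.38,"dz":-0.057,"spin":0,"jaw":1},{"dx":-0.55,"dy":0.38,"dz":-0.057,"spin":0,"jaw":1},{"dx":-0.55,"dy":0.38,"dz":-0.057,"spin":0,"jaw":1},{"dx":-0.55,"dy":0.38,"dz":-0.057,"spin":0,"jaw":1},{"dx":-0.55,"dy":0.38,"dz":-0.057,"spin":0,"jaw":1},{"dx":-0.55,"dy":0.38,"dz":-0.057,"spin":0,"jaw":1},{"dx":-0.55,"dy":0.38,"dz":-0.057,"spin":0,"jaw":1},{"dx":-0.55,"dy":0.38,"dz":-0.057,"spin":0,"jaw":1},{"dx":-0.55,"dy":0.38,"dz":-0.057,"spin":0,"jaw":1},{"dx":-0.55,"dy":0.38,"dz":-0.057,"spin":0,"jaw":1},{"dx":-0.55,"dy":0.38,"dz":-0.057,"spin":0,"jaw":1},{"dx":-0.55,"dy":0.38,"dz":-0.057,"spin":0,"jaw":1}], squeeze=60)

```text
time: 1.75
eef_pos: [0.61, -0.1303, 0.2999]
ee_rot: [[-0.96, -0.279, -0.001], [-0.279, 0.96, -0.0], [0.001, 0.0, -1.0]]
contact_force: [-0.7, -1.1, -0.6]
width: 1.006
grasp_force: 0.0
```

Run:
```python
from h import *
s=state(); print(s['time'],s['joint_positions'])
im,p=save('wrist','w2.png'); np.save('w2.npy',p,allow_pickle=True)
```

```text
1.75 [ 1.02076540e-01  2.46134050e-01 -1.85148670e-02 -9.69266084e-05
 -1.30739510e+00 -1.39022939e+00]
```

View pics/w2.png

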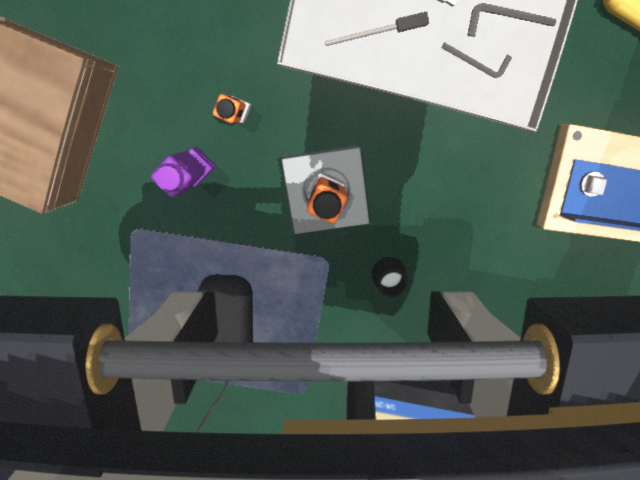

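The wrist view shows the orange driver in its holder at (327,200). I'll enlarge it for the handle's yaw.

Run:
```python
from h import *
im=cv2.imread('pics/w2.png')
cv2.imwrite('pics/crop2.png',cv2.resize(im[140:240,275:375],None,fx=6,fy=6,interpolation=cv2.INTER_CUBIC))
p=np.load('w2.npy',allow_pickle=True).item()
print(at(p,327,204,.099))
C=[(280,158),(360,147),(370,225),(296,235)]
P=np.array([at(p,u,v,.03) for u,v in C])[:,:2]; print(P.mean(0),P)
```

```text
[ 0.60320541 -0.12778405  0.099     ]
[ 0.60555879 -0.1267245 ] [[ 0.58629766 -0.17883543]
 [ 0.55492765 -0.10852863]
 [ 0.62512977 -0.07568863]
 [ 0.65588008 -0.1438453 ]]
```

View pics/crop2.png

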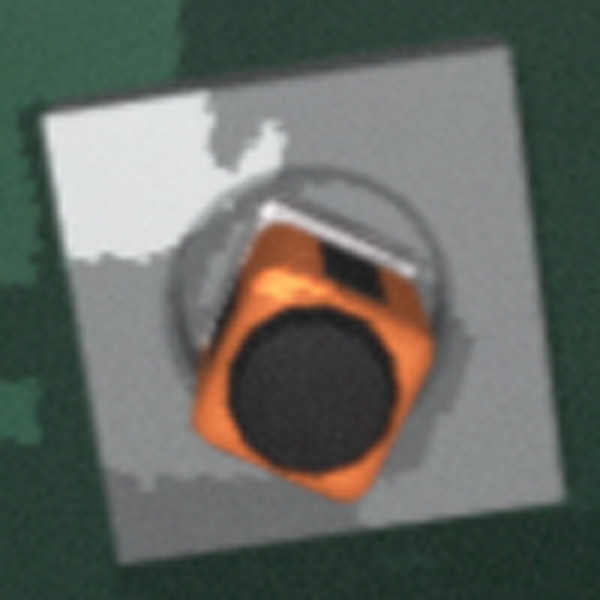

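Run:
```python
from h import *
p=np.load('w2.npy',allow_pickle=True).item()
g=lambda u,v,z: at(p,275+(u+.5)/6-.5,140+(v+.5)/6-.5,z)[:2]
P=np.array([g(u,v,.03) for u,v in [(42,112),(508,45),(565,497),(120,563)]]); print('holder',P.mean(0))
print('hole',g(308,300,.03))
print('cap',g(314,390,.099))
Q=np.array([g(u,v,.092) for u,v in [(265,275),(437,345),(360,502),(193,418)]])
print('handle',Q.mean(0),[(np.linalg.norm(Q[i]-Q[i-1]).round(4),np.degrees(np.arctan2(*(Q[i]-Q[i-1])[::-1])).round(1)) for i in range(4)])
c=Q.mean(0); s=state(); R=s['ee_rot']; print('tool x',np.degrees(np.arctan2(R[1,0],R[0,0])),rel([*c,.065]))
# board part
b=at(p,594,184,.04); print('home screw?',b)
```

```text
holder [ 0.60473743 -0.12746683]
hole [ 0.60331321 -0.12802851]
cap [ 0.60369104 -0.12771148]
handle [ 0.60450043 -0.12741642] [(np.float64(0.0225), np.float64(169.6)), (np.float64(0.0257), np.float64(84.0)), (np.float64(0.0248), np.float64(-8.7)), (np.float64(0.0264), np.float64(-101.0))]
tool x -163.86295560069956 [0.00380604 0.00476643 0.23520095]
home screw? [0.5198817  0.12349219 0.04      ]
```

Run:
```python
from h import *
print(rel([.5,.206,.24]))
```

```text
[0.01168264 0.35411975 0.06026648]
```

Emit:
jog_arm(rows=[{"dx":0.012,"dy":0.05,"dz":0,"spin":-8,"jaw":1},{"dx":0.012,"dy":0.1,"dz":0,"spin":-16,"jaw":1},{"dx":0.012,"dy":0.15,"dz":0,"spin":-24,"jaw":1},{"dx":0.012,"dy":0.2,"dz":0,"spin":-32,"jaw":1},{"dx":0.012,"dy":0.25,"dz":0,"spin":-40,"jaw":1},{"dx":0.012,"dy":0.3,"dz":0,"spin":-48,"jaw":1},{"dx":0.012,"dy":0.354,"dz":0,"spin":-56,"jaw":1},{"dx":0.012,"dy":0.354,"dz":0.02,"spin":-64,"jaw":1},{"dx":0.012,"dy":0.354,"dz":0.04,"spin":-72,"jaw":1},{"dx":0.012,"dy":0.354,"dz":0.06,"spin":-80,"jaw":1},{"dx":0.012,"dy":0.354,"dz":0.06,"spin":-88,"jaw":1},{"dx":0.012,"dy":0.354,"dz":0.06,"spin":-96,"jaw":1},{"dx":0.012,"dy":0.354,"dz":0.06,"spin":-104,"jaw":1},{"dx":0.012,"dy":0.354,"dz":0.06,"spin":-112,"jaw":1},{"dx":0.012,"dy":0.354,"dz":0.06,"spin":-120,"jaw":1},{"dx":0.012,"dy":0.354,"dz":0.06,"spin":-128,"jaw":1},{"dx":0.012,"dy":0.354,"dz":0.06,"spin":-136,"jaw":1},{"dx":0.012,"dy":0.354,"dz":0.06,"spin":-144,"jaw":1},{"dx":0.012,"dy":0.354,"dz":0.06,"spin":-152,"jaw":1},{"dx":0.012,"dy":0.354,"dz":0.06,"spin":-160,"jaw":1}])

```text
time: 3.8
eef_pos: [0.5003, 0.2046, 0.2408]
ee_rot: [[0.998, -0.064, 0.0], [-0.064, -0.998, 0.0], [0.0, -0.0, -1.0]]
contact_force: [1.1, 1.1, 0.6]
width: 0.999
grasp_force: 0.0
```

Emit:
jog_arm(rows=[{"dx":0,"dy":0,"dz":0,"spin":0,"jaw":1},{"dx":0,"dy":0,"dz":0,"spin":0,"jaw":1}])

```text
time: 4.0
eef_pos: [0.5004, 0.2052, 0.2408]
ee_rot: [[0.997, -0.073, 0.0], [-0.073, -0.997, 0.0], [0.0, -0.0, -1.0]]
contact_force: [-0.1, -0.2, 0.1]
width: 0.998
grasp_force: 0.0
```

Run:
```python
from h import *
s=state(); print(s['time'],s['joint_positions'])
im,p=save('wrist','w3.png'); np.save('w3.npy',p,allow_pickle=True)
q=proj(p,[.506,.206,.03])[0]; print(q); u,v=q.astype(int)
im=im[:,:,::-1][max(v-50,0):v+50,u-50:u+50]; print(max(v-50,0),u-50)
cv2.imwrite('pics/crop3.png',cv2.resize(im,None,fx=6,fy=6,interpolation=cv2.INTER_CUBIC))
```

```text
4.0 [ 7.51753646e-01  1.39935411e-01 -2.88718683e-01  1.77996942e-07
 -1.14182838e+00  7.46319418e-01]
[321.41968229 205.20116945]
155 271
```

View pics/crop3.png

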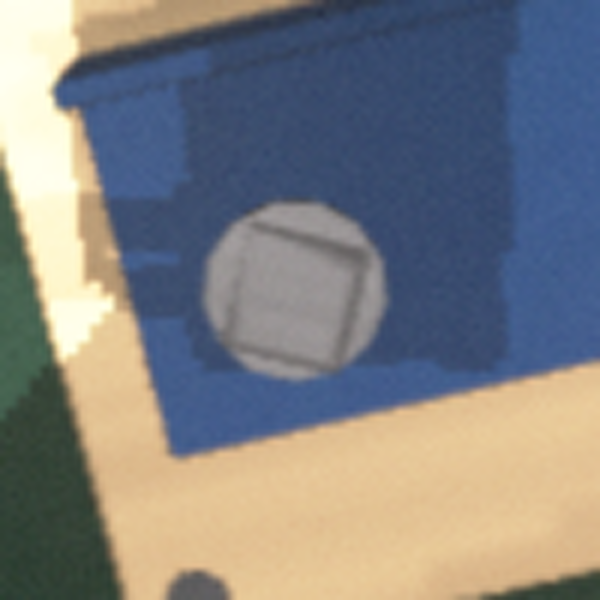

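The crop shows the proud screw's flange centred at (295,290) and its square head turned about 14° clockwise in the picture.

Run:
```python
from h import *
p=np.load('w3.npy',allow_pickle=True).item()
g=lambda u,v,z: at(p,271+(u+.5)/6-.5,155+(v+.5)/6-.5,z)[:2]
print('flange',g(295,290,.0305))
for a,b in (((250,225),(370,257)),((232,345),(338,370)),((365,252),(337,368)),((240,230),(230,340))):
    d=g(*b,.037)-g(*a,.037); print(np.degrees(np.arctan2(d[1],d[0]))%90, np.linalg.norm(d))
s=state(); R=s['ee_rot']; print(np.degrees(np.arctan2(R[1,0],R[0,0])), s['eef_pos'])
print(rel([.604,-.1277,.13]))
```

```text
flange [0.50815485 0.2072505 ]
70.83199928972249 0.01698259691321551
72.34332232988245 0.015081099827688401
72.87783712187206 0.016726569054976412
80.389393607719 0.015440969826312835
-4.134703461847557 [0.50038237 0.205469   0.24074446]
[0.1273471  0.32485328 0.11070497]
```

Emit:
jog_arm(rows=[{"dx":0.127,"dy":0.325,"dz":0.03,"spin":5,"jaw":1},{"dx":0.127,"dy":0.325,"dz":0.03,"spin":5,"jaw":1},{"dx":0.127,"dy":0.325,"dz":0.03,"spin":5,"jaw":1},{"dx":0.127,"dy":0.325,"dz":0.03,"spin":5,"jaw":1},{"dx":0.127,"dy":0.325,"dz":0.03,"spin":5,"jaw":1},{"dx":0.127,"dy":0.325,"dz":0.03,"spin":5,"jaw":1},{"dx":0.127,"dy":0.325,"dz":0.03,"spin":5,"jaw":1},{"dx":0.127,"dy":0.325,"dz":0.03,"spin":5,"jaw":1},{"dx":0.127,"dy":0.325,"dz":0.03,"spin":5,"jaw":1},{"dx":0.127,"dy":0.325,"dz":0.03,"spin":5,"jaw":1}])

```text
time: 5.05
eef_pos: [0.605, -0.1263, 0.2105]
ee_rot: [[0.988, -0.156, -0.0], [-0.156, -0.988, 0.0], [-0.0, -0.0, -1.0]]
contact_force: [0.2, 0.1, -0.4]
width: 1.001
grasp_force: 0.0
```

Run:
```python
from h import *
R=state()['ee_rot']; print(np.degrees(np.arctan2(R[1,0],R[0,0])), rel([.604,-.1277,.065]))
```

```text
-8.951189488823895 [-0.00070675  0.00150182  0.14554315]
```

Emit:
jog_arm(rows=[{"dx":0,"dy":0,"dz":0.03,"spin":0,"jaw":1},{"dx":0,"dy":0,"dz":0.06,"spin":0,"jaw":1},{"dx":0,"dy":0,"dz":0.09,"spin":0,"jaw":1},{"dx":0,"dy":0,"dz":0.115,"spin":0,"jaw":1},{"dx":0,"dy":0,"dz":0.135,"spin":0,"jaw":1},{"dx":0,"dy":0,"dz":0.145,"spin":0,"jaw":1},{"dx":0,"dy":0,"dz":0.145,"spin":0,"jaw":0.6},{"dx":0,"dy":0,"dz":0.145,"spin":0,"jaw":0.3},{"dx":0,"dy":0,"dz":0.145,"spin":0,"jaw":0},{"dx":0,"dy":0,"dz":0.145,"spin":0,"jaw":0},{"dx":0,"dy":0,"dz":0.145,"spin":0,"jaw":0},{"dx":0,"dy":0,"dz":0.145,"spin":0,"jaw":0}], squeeze=60)

```text
time: 6.25
eef_pos: [0.6054, -0.1266, 0.066]
ee_rot: [[0.988, -0.154, 0.001], [-0.154, -0.988, 0.0], [0.001, -0.0, -1.0]]
contact_force: [-0.5, 0.1, -0.3]
width: 0.516
grasp_force: 0.0
```

Emit:
jog_arm(rows=[{"dx":0,"dy":0,"dz":0,"spin":0,"jaw":0},{"dx":0,"dy":0,"dz":0,"spin":0,"jaw":0},{"dx":0,"dy":0,"dz":0,"spin":0,"jaw":0},{"dx":0,"dy":0,"dz":0,"spin":0,"jaw":0},{"dx":0,"dy":0,"dz":0,"spin":0,"jaw":0},{"dx":0,"dy":0,"dz":0,"spin":0,"jaw":0},{"dx":0,"dy":0,"dz":0,"spin":0,"jaw":0}])

```text
time: 6.95
eef_pos: [0.6052, -0.1266, 0.0656]
ee_rot: [[0.988, -0.154, -0.0], [-0.154, -0.988, -0.0], [-0.0, 0.0, -1.0]]
contact_force: [-0.2, -0.6, 2.2]
width: 0.315
grasp_force: 60.0
```

Emit:
jog_arm(rows=[{"dx":0,"dy":0,"dz":-0.02,"spin":0,"jaw":0},{"dx":0,"dy":0,"dz":-0.04,"spin":0,"jaw":0},{"dx":0,"dy":0,"dz":-0.07,"spin":0,"jaw":0},{"dx":0,"dy":0,"dz":-0.1,"spin":0,"jaw":0},{"dx":0,"dy":0,"dz":-0.1,"spin":0,"jaw":0}])

```text
time: 7.45
eef_pos: [0.6076, -0.1265, 0.1699]
ee_rot: [[0.988, -0.153, 0.007], [-0.153, -0.988, -0.0], [0.007, -0.001, -1.0]]
contact_force: [1.6, -0.8, -1.1]
width: 0.318
grasp_force: 60.0
```

Run:
```python
from h import *
s=state(); R=s['ee_rot']; print(s['contact_force'],s['width'],np.degrees(np.arctan2(R[1,0],R[0,0])), rel([.508,.207,.135]))
```

```text
[ 1.60098839 -0.75252078 -1.14997534] 0.317832631318161 -8.816133758099237 [-0.14972663 -0.31423225  0.03414542]
```

Emit:
jog_arm(rows=[{"dx":-0.018,"dy":-0.038,"dz":0,"spin":-6,"jaw":0},{"dx":-0.037,"dy":-0.078,"dz":0,"spin":-12,"jaw":0},{"dx":-0.056,"dy":-0.117,"dz":0,"spin":-18,"jaw":0},{"dx":-0.075,"dy":-0.157,"dz":0,"spin":-24,"jaw":0},{"dx":-0.094,"dy":-0.197,"dz":0,"spin":-30,"jaw":0},{"dx":-0.112,"dy":-0.236,"dz":0,"spin":-36,"jaw":0},{"dx":-0.131,"dy":-0.275,"dz":0,"spin":-42,"jaw":0},{"dx":-0.148,"dy":-0.314,"dz":0,"spin":-48,"jaw":0},{"dx":-0.148,"dy":-0.314,"dz":0,"spin":-55,"jaw":0},{"dx":-0.148,"dy":-0.314,"dz":0,"spin":-62,"jaw":0},{"dx":-0.148,"dy":-0.314,"dz":0,"spin":-69,"jaw":0},{"dx":-0.148,"dy":-0.314,"dz":0,"spin":-76,"jaw":0},{"dx":-0.148,"dy":-0.314,"dz":0,"spin":-81,"jaw":0},{"dx":-0.148,"dy":-0.314,"dz":0,"spin":-81,"jaw":0},{"dx":-0.148,"dy":-0.314,"dz":0,"spin":-81,"jaw":0}])

```text
time: 8.95
eef_pos: [0.507, 0.2064, 0.165]
ee_rot: [[0.309, 0.951, -0.001], [0.951, -0.309, -0.0], [-0.001, -0.001, -1.0]]
contact_force: [-0.3, -0.0, -2.1]
width: 0.322
grasp_force: 60.0
```

Run:
```python
from h import *
s=state(); R=s['ee_rot']; print(s['joint_positions'],s['contact_force'],s['width'],np.degrees(np.arctan2(R[1,0],R[0,0])), rel([.508,.207,.115]))
im,p=save('wrist','w4.png'); np.save('w4.npy',p,allow_pickle=True)
print(proj(p,[[.508,.207,.0405],[.508,.207,.0305]]), proj(p,[s['eef_pos']+R@np.array([x,y,.0596]) for x,y in ((0,0),(.01375,.01375),(.01375,-.01375))]))
im=im[:,:,::-1][140:340,220:420]
cv2.imwrite('pics/crop4.png',cv2.resize(im,None,fx=3,fy=3,interpolation=cv2.INTER_CUBIC))
```

```text
[ 7.44475524e-01  2.16790730e-01 -3.79287425e-01 -3.80375290e-04
 -9.75560874e-01  2.08294878e+00] [-0.27148889 -0.03140322 -2.10104594] 0.32154982471147575 71.98726339731324 [0.00089734 0.00085575 0.04995026]
[[321.52336441 238.95033951]
 [321.5482618  234.73015887]] [[319.59749593 277.12211649]
 [347.36522056 251.2725277 ]
 [291.84120447 251.17544063]]
```

View pics/crop4.png

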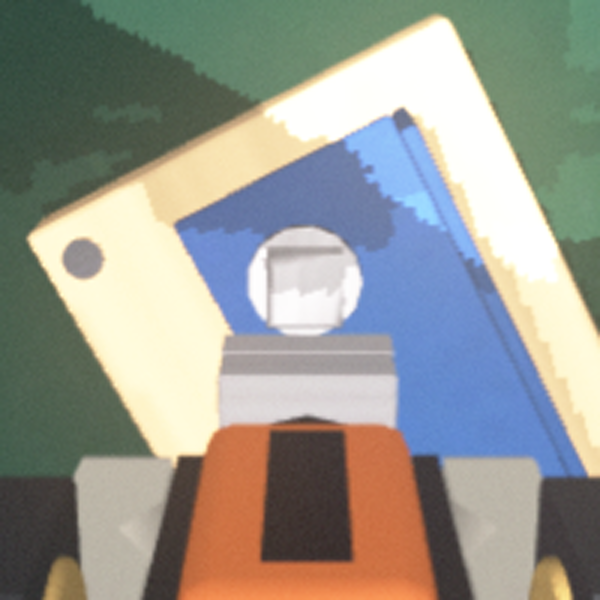

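Emit:
jog_arm(rows=[{"dx":0.0015,"dy":-0.0005,"dz":0.02,"spin":0,"jaw":0},{"dx":0.0015,"dy":-0.0005,"dz":0.04,"spin":0,"jaw":0},{"dx":0.0015,"dy":-0.0005,"dz":0.055,"spin":0,"jaw":0},{"dx":0.0015,"dy":-0.0005,"dz":0.06,"spin":0,"jaw":0},{"dx":0.0015,"dy":-0.0005,"dz":0.064,"spin":0,"jaw":0},{"dx":0.0015,"dy":-0.0005,"dz":0.067,"spin":0,"jaw":0},{"dx":0.0015,"dy":-0.0005,"dz":0.067,"spin":0,"jaw":0}])

```text
time: 9.7
eef_pos: [0.5074, 0.2082, 0.0988]
ee_rot: [[0.307, 0.952, 0.0], [0.952, -0.307, 0.0], [0.0, 0.0, -1.0]]
contact_force: [-0.5, -0.0, -1.1]
width: 0.319
grasp_force: 60.0
```

Emit:
jog_arm(rows=[{"dx":0,"dy":0,"dz":0.001,"spin":0,"jaw":0},{"dx":0,"dy":0,"dz":0.002,"spin":0,"jaw":0},{"dx":0,"dy":0,"dz":0.003,"spin":0,"jaw":0},{"dx":0,"dy":0,"dz":0.004,"spin":0,"jaw":0},{"dx":0,"dy":0,"dz":0.004,"spin":0,"jaw":0}])

```text
time: 10.2
eef_pos: [0.5072, 0.2081, 0.0945]
ee_rot: [[0.307, 0.952, -0.0], [0.952, -0.307, -0.0], [-0.0, -0.0, -1.0]]
contact_force: [-0.1, -0.8, -1.9]
width: 0.316
grasp_force: 60.0
```

Emit:
jog_arm(rows=[{"dx":0,"dy":0,"dz":0.001,"spin":0,"jaw":0},{"dx":0,"dy":0,"dz":0.002,"spin":0,"jaw":0},{"dx":0,"dy":0,"dz":0.0025,"spin":0,"jaw":0},{"dx":0,"dy":0,"dz":0.003,"spin":0,"jaw":0},{"dx":0,"dy":0,"dz":0.003,"spin":0,"jaw":0}])

```text
time: 10.7
eef_pos: [0.5072, 0.2081, 0.0915]
ee_rot: [[0.307, 0.952, -0.0], [0.952, -0.307, -0.0], [-0.0, -0.0, -1.0]]
contact_force: [-0.4, 0.3, -1.9]
width: 0.312
grasp_force: 60.0
```

Not yet seated; I'll creep down in small steps.

Emit:
jog_arm(rows=[{"dx":0,"dy":0,"dz":0.0003,"spin":0,"jaw":0},{"dx":0,"dy":0,"dz":0.0006,"spin":0,"jaw":0},{"dx":0,"dy":0,"dz":0.0008,"spin":0,"jaw":0},{"dx":0,"dy":0,"dz":0.0008,"spin":0,"jaw":0}])

```text
time: 11.1
eef_pos: [0.5074, 0.2081, 0.0909]
ee_rot: [[0.307, 0.952, 0.0], [0.952, -0.307, 0.0], [0.0, 0.0, -1.0]]
contact_force: [-0.7, 0.1, -1.6]
width: 0.316
grasp_force: 60.0
```

Emit:
jog_arm(rows=[{"dx":0,"dy":0,"dz":0.0003,"spin":0,"jaw":0},{"dx":0,"dy":0,"dz":0.0006,"spin":0,"jaw":0},{"dx":0,"dy":0,"dz":0.0006,"spin":0,"jaw":0}])

```text
time: 11.4
eef_pos: [0.5074, 0.2082, 0.0905]
ee_rot: [[0.306, 0.952, 0.0], [0.952, -0.306, 0.0], [0.0, 0.0, -1.0]]
contact_force: [-1.8, -0.1, 3.0]
width: 0.316
grasp_force: 60.0
```

Emit:
jog_arm(rows=[{"dx":0,"dy":0,"dz":0.0003,"spin":0,"jaw":0},{"dx":0,"dy":0,"dz":0.0005,"spin":0,"jaw":0},{"dx":0,"dy":0,"dz":0.0005,"spin":0,"jaw":0}])

```text
time: 11.7
eef_pos: [0.5074, 0.2082, 0.0902]
ee_rot: [[0.306, 0.952, 0.0], [0.952, -0.306, 0.0], [0.0, 0.0, -1.0]]
contact_force: [-1.7, -0.8, 6.9]
width: 0.315
grasp_force: 60.0
```

Emit:
jog_arm(rows=[{"dx":0,"dy":0,"dz":0.0004,"spin":0,"jaw":0},{"dx":0,"dy":0,"dz":0.0008,"spin":0,"jaw":0},{"dx":0,"dy":0,"dz":0.0008,"spin":0,"jaw":0}])

```text
time: 12.0
eef_pos: [0.5075, 0.2082, 0.0898]
ee_rot: [[0.306, 0.952, 0.001], [0.952, -0.306, 0.0], [0.0, 0.001, -1.0]]
contact_force: [-4.6, -1.6, 11.8]
width: 0.313
grasp_force: 60.0
```

Emit:
jog_arm(rows=[{"dx":0,"dy":0,"dz":0.0006,"spin":0,"jaw":0},{"dx":0,"dy":0,"dz":0.0006,"spin":0,"jaw":0},{"dx":0,"dy":0,"dz":0.0006,"spin":3,"jaw":0},{"dx":0,"dy":0,"dz":0.0006,"spin":6,"jaw":0},{"dx":0,"dy":0,"dz":0.0007,"spin":9,"jaw":0},{"dx":0,"dy":0,"dz":0.0008,"spin":12,"jaw":0},{"dx":0,"dy":0,"dz":0.0009,"spin":16,"jaw":0}])

```text
time: 12.7
eef_pos: [0.5078, 0.208, 0.0893]
ee_rot: [[0.558, 0.83, 0.001], [0.83, -0.558, -0.0], [0.001, 0.001, -1.0]]
contact_force: [-2.5, -2.6, 13.4]
width: 0.314
grasp_force: 60.0
```

Emit:
jog_arm(rows=[{"dx":0,"dy":0,"dz":0.0004,"spin":4,"jaw":0},{"dx":0,"dy":0,"dz":0.0005,"spin":9,"jaw":0},{"dx":0,"dy":0,"dz":0.0006,"spin":14,"jaw":0},{"dx":0,"dy":0,"dz":0.0007,"spin":19,"jaw":0},{"dx":0,"dy":0,"dz":0.0008,"spin":24,"jaw":0}])

```text
time: 13.2
eef_pos: [0.508, 0.2075, 0.0887]
ee_rot: [[0.848, 0.53, 0.001], [0.53, -0.848, -0.001], [0.001, 0.001, -1.0]]
contact_force: [-2.0, -5.6, 13.6]
width: 0.319
grasp_force: 60.0
```

Run:
```python
from h import *
s=state(); print(s['contact_force'],s['ft_torque'],s['eef_pos'],s['width'])
```

```text
[-1.95437353 -5.58889076 13.61998094] [-2.48335104  0.81564505 -0.00869957] [0.5080129  0.20749126 0.08867668] 0.3186876957321213
```

Emit:
jog_arm(rows=[{"dx":0,"dy":0,"dz":0.0003,"spin":5,"jaw":0},{"dx":0,"dy":0,"dz":0.0005,"spin":10,"jaw":0},{"dx":0,"dy":0,"dz":0.0006,"spin":15,"jaw":0},{"dx":0,"dy":0,"dz":0.0007,"spin":20,"jaw":0},{"dx":0,"dy":0,"dz":0.0008,"spin":25,"jaw":0},{"dx":0,"dy":0,"dz":0.0009,"spin":30,"jaw":0},{"dx":0,"dy":0,"dz":0.001,"spin":35,"jaw":0},{"dx":0,"dy":0,"dz":0.0011,"spin":40,"jaw":0}])

```text
time: 14.0
eef_pos: [0.5078, 0.2066, 0.0876]
ee_rot: [[0.99, -0.139, 0.001], [-0.139, -0.99, -0.002], [0.001, 0.002, -1.0]]
contact_force: [-0.9, -8.3, 16.4]
width: 0.318
grasp_force: 60.0
```

Emit:
jog_arm(rows=[{"dx":0,"dy":0.0002,"dz":0.0001,"spin":5,"jaw":0},{"dx":0,"dy":0.0004,"dz":0.0002,"spin":10,"jaw":0},{"dx":0,"dy":0.0006,"dz":0.0003,"spin":15,"jaw":0},{"dx":0,"dy":0.0008,"dz":0.0004,"spin":20,"jaw":0},{"dx":0,"dy":0.001,"dz":0.0005,"spin":25,"jaw":0},{"dx":0,"dy":0.001,"dz":0.0006,"spin":30,"jaw":0},{"dx":0,"dy":0.001,"dz":0.0007,"spin":35,"jaw":0},{"dx":0,"dy":0.001,"dz":0.0008,"spin":40,"jaw":0}])

```text
time: 14.8
eef_pos: [0.5071, 0.2058, 0.0867]
ee_rot: [[0.669, -0.743, -0.0], [-0.743, -0.669, -0.002], [0.001, 0.001, -1.0]]
contact_force: [-5.4, -6.7, 18.0]
width: 0.314
grasp_force: 60.0
```

Emit:
jog_arm(rows=[{"dx":0,"dy":0.0003,"dz":0,"spin":5,"jaw":0},{"dx":0,"dy":0.0005,"dz":0,"spin":10,"jaw":0},{"dx":0,"dy":0.0008,"dz":0.0001,"spin":15,"jaw":0},{"dx":0,"dy":0.001,"dz":0.0002,"spin":20,"jaw":0},{"dx":0,"dy":0.001,"dz":0.0003,"spin":25,"jaw":0},{"dx":0,"dy":0.001,"dz":0.0004,"spin":30,"jaw":0},{"dx":0,"dy":0.001,"dz":0.0005,"spin":35,"jaw":0},{"dx":0,"dy":0.001,"dz":0.0006,"spin":40,"jaw":0}])

```text
time: 15.6
eef_pos: [0.5061, 0.2056, 0.0859]
ee_rot: [[0.034, -0.999, -0.0], [-0.999, -0.034, -0.001], [0.001, 0.0, -1.0]]
contact_force: [-7.7, -3.3, 16.2]
width: 0.317
grasp_force: 60.0
```

Emit:
jog_arm(rows=[{"dx":0,"dy":0.0003,"dz":0.0001,"spin":5,"jaw":0},{"dx":0,"dy":0.0005,"dz":0.0002,"spin":10,"jaw":0},{"dx":0,"dy":0.0005,"dz":0.0003,"spin":15,"jaw":0},{"dx":0,"dy":0.0005,"dz":0.0004,"spin":20,"jaw":0},{"dx":0,"dy":0.0005,"dz":0.0004,"spin":25,"jaw":0},{"dx":0,"dy":0.0005,"dz":0.0004,"spin":30,"jaw":0},{"dx":0,"dy":0.0005,"dz":0.0004,"spin":30,"jaw":0}])

```text
time: 16.3
eef_pos: [0.5064, 0.2064, 0.0856]
ee_rot: [[-0.469, -0.883, 0.001], [-0.883, 0.469, 0.0], [-0.001, -0.001, -1.0]]
contact_force: [-3.5, -1.8, 13.2]
width: 0.317
grasp_force: 60.0
```

Run:
```python
from h import *
s=state(); print(s['contact_force'],s['ft_torque'],s['joint_positions'])
im,p=save('wrist','w5.png')
q=proj(p,[.508,.207,.03])[0]; print(q)
```

```text
[-3.48764677 -1.81972352 13.19915938] [-0.80894584  1.64214673 -0.0250832 ] [ 7.45924948e-01  3.06732370e-01 -4.72471462e-01  1.04946587e-03
 -7.90583456e-01 -1.23526126e+00]
[321.57676466 278.55679213]
```

Emit:
jog_arm(rows=[{"dx":0,"dy":0,"dz":0.0004,"spin":4,"jaw":0},{"dx":0,"dy":0,"dz":0.0004,"spin":8,"jaw":0},{"dx":0,"dy":0,"dz":0.0004,"spin":12,"jaw":0},{"dx":0,"dy":0,"dz":0.0004,"spin":16,"jaw":0},{"dx":0,"dy":0,"dz":0.0004,"spin":20,"jaw":0},{"dx":0,"dy":0,"dz":0.0004,"spin":20,"jaw":0}])

```text
time: 16.95
eef_pos: [0.5063, 0.2065, 0.0855]
ee_rot: [[-0.743, -0.67, 0.001], [-0.67, 0.743, 0.0], [-0.001, -0.001, -1.0]]
contact_force: [-4.8, -0.8, 15.5]
width: 0.319
grasp_force: 60.0
```

Another 20° gave no further descent, so the screw is home. Lifting off.

Emit:
jog_arm(rows=[{"dx":0,"dy":0,"dz":-0.001,"spin":0,"jaw":0},{"dx":0,"dy":0,"dz":-0.003,"spin":0,"jaw":0},{"dx":0,"dy":0,"dz":-0.006,"spin":0,"jaw":0},{"dx":0,"dy":0,"dz":-0.012,"spin":0,"jaw":0},{"dx":0,"dy":0,"dz":-0.025,"spin":0,"jaw":0},{"dx":0,"dy":0,"dz":-0.05,"spin":0,"jaw":0},{"dx":0,"dy":0,"dz":-0.085,"spin":0,"jaw":0},{"dx":0,"dy":0,"dz":-0.085,"spin":0,"jaw":0}])

```text
time: 17.75
eef_pos: [0.5085, 0.2081, 0.1745]
ee_rot: [[-0.741, -0.672, 0.007], [-0.672, 0.741, 0.005], [-0.008, -0.002, -1.0]]
contact_force: [1.8, 0.9, -1.5]
width: 0.314
grasp_force: 60.0
```

Run:
```python
from h import *
s=state(); R=s['ee_rot']; print(s['contact_force'],s['joint_positions'],np.degrees(np.arctan2(R[1,0],R[0,0])),rel([.6045,-.1275,.17]))
im,p=save('wrist','w6.png')
print(proj(p,[s['eef_pos']+R@np.array([x,y,.0596]) for x,y in ((0,0),(.01375,.01375),(.01375,-.01375))]))
im=im[:,:,::-1][140:340,220:420]
cv2.imwrite('pics/crop6.png',cv2.resize(im,None,fx=3,fy=3,interpolation=cv2.INTER_CUBIC))
```

```text
[ 1.79477376  0.90381499 -1.50007851] [ 0.74611439  0.20530989 -0.3708284   0.00192106 -0.98623518 -1.58127436] -137.7904205290213 [ 0.15438585 -0.31304055  0.00365588]
[[322.92654831 272.86917231]
 [350.83095787 246.88234246]
 [295.15815784 246.77597494]]
```

View pics/crop6.png

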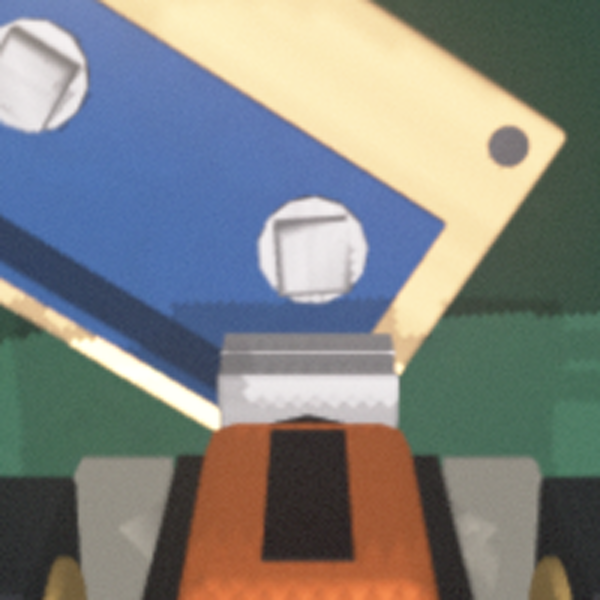

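Emit:
jog_arm(rows=[{"dx":0.018,"dy":-0.037,"dz":0,"spin":0,"jaw":0},{"dx":0.037,"dy":-0.075,"dz":0,"spin":0,"jaw":0},{"dx":0.056,"dy":-0.115,"dz":0,"spin":0,"jaw":0},{"dx":0.076,"dy":-0.154,"dz":0,"spin":0,"jaw":0},{"dx":0.095,"dy":-0.193,"dz":0,"spin":0,"jaw":0},{"dx":0.115,"dy":-0.233,"dz":0,"spin":0,"jaw":0},{"dx":0.135,"dy":-0.273,"dz":0,"spin":0,"jaw":0},{"dx":0.154,"dy":-0.313,"dz":0,"spin":0,"jaw":0},{"dx":0.154,"dy":-0.313,"dz":0,"spin":0,"jaw":0},{"dx":0.154,"dy":-0.313,"dz":0,"spin":0,"jaw":0},{"dx":0.154,"dy":-0.313,"dz":0,"spin":0,"jaw":0}])

```text
time: 18.9
eef_pos: [0.6012, -0.1285, 0.1684]
ee_rot: [[-0.741, -0.671, -0.001], [-0.671, 0.741, 0.0], [0.001, 0.001, -1.0]]
contact_force: [-0.5, 0.7, -1.7]
width: 0.316
grasp_force: 60.0
```

Run:
```python
from h import *
s=state(); R=s['ee_rot']; print(s['eef_pos'],R,rel([.6045,-.1275,.07]))
im,p=save('wrist','w7.png'); np.save('w7.npy',p,allow_pickle=True)
print(proj(p,[[.6045,-.1275,.03]]))
im=im[:,:,::-1][140:340,220:420]
cv2.imwrite('pics/crop7.png',cv2.resize(im,None,fx=3,fy=3,interpolation=cv2.INTER_CUBIC))
```

```text
[ 0.60124703 -0.12849639  0.16838468] [[-7.41464216e-01 -6.70991617e-01 -1.03291558e-03]
 [-6.70992132e-01  7.41464434e-01  2.28063519e-04]
 [ 6.12841453e-04  8.62179163e-04 -9.99999441e-01]] [-0.00314082 -0.00152876  0.09838149]
[[320.41443419 235.6057852 ]]
```

View pics/crop7.png

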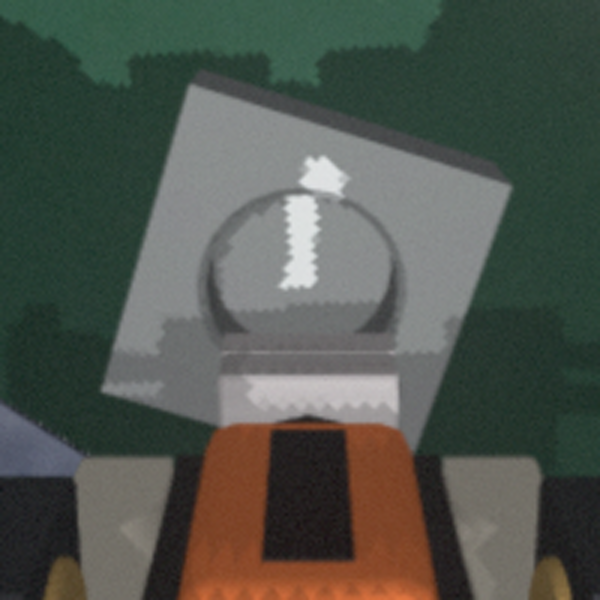

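Run:
```python
from h import *
s=state(); R=s['ee_rot']; p=np.load('w7.npy',allow_pickle=True).item()
print(proj(p,[s['eef_pos']+R@np.array([x,y,.0596]) for x,y in ((0,0),(.01375,.01375),(.01375,-.01375))]),rel([.6045,-.1275,.07]))
# socket centre from front lower edge px
a=at(p,220+221/3,140+334/3,s['eef_pos'][2]-.0596); b=at(p,220+393/3,140+334/3,s['eef_pos'][2]-.0596)
print(R.T@((a+b)/2-s['eef_pos']))
```

```text
[[323.27678195 273.80760469]
 [351.18076308 247.7931602 ]
 [295.47239819 247.7394013 ]] [-0.0027338  -0.00171175  0.09862685]
[ 0.01189525 -0.00048816  0.05960362]
```

Emit:
jog_arm(rows=[{"dx":-0.0015,"dy":-0.0011,"dz":0.02,"spin":0,"jaw":0},{"dx":-0.0015,"dy":-0.0011,"dz":0.045,"spin":0,"jaw":0},{"dx":-0.0015,"dy":-0.0011,"dz":0.06,"spin":0,"jaw":0},{"dx":-0.0015,"dy":-0.0011,"dz":0.068,"spin":0,"jaw":0},{"dx":-0.0015,"dy":-0.0011,"dz":0.073,"spin":0,"jaw":0},{"dx":-0.0015,"dy":-0.0011,"dz":0.077,"spin":0,"jaw":0},{"dx":-0.0015,"dy":-0.0011,"dz":0.08,"spin":0,"jaw":0},{"dx":-0.0015,"dy":-0.0011,"dz":0.083,"spin":0,"jaw":0}])

```text
time: 19.75
eef_pos: [0.604, -0.1287, 0.0863]
ee_rot: [[-0.741, -0.671, 0.001], [-0.671, 0.741, 0.0], [-0.001, -0.001, -1.0]]
contact_force: [-0.6, -0.3, -2.0]
width: 0.316
grasp_force: 60.0
```

Emit:
jog_arm(rows=[{"dx":0,"dy":0,"dz":0.006,"spin":0,"jaw":0},{"dx":0,"dy":0,"dz":0.012,"spin":0,"jaw":0},{"dx":0,"dy":0,"dz":0.016,"spin":0,"jaw":0},{"dx":0,"dy":0,"dz":0.0185,"spin":0,"jaw":0},{"dx":0,"dy":0,"dz":0.0195,"spin":0,"jaw":0},{"dx":0,"dy":0,"dz":0.02,"spin":0,"jaw":0},{"dx":0,"dy":0,"dz":0.02,"spin":0,"jaw":0}])

```text
time: 20.45
eef_pos: [0.6037, -0.1288, 0.066]
ee_rot: [[-0.741, -0.671, 0.0], [-0.671, 0.741, -0.0], [-0.0, -0.0, -1.0]]
contact_force: [0.0, -0.2, -1.5]
width: 0.317
grasp_force: 60.0
```

Emit:
jog_arm(rows=[{"dx":0,"dy":0,"dz":0.0005,"spin":0,"jaw":0},{"dx":0,"dy":0,"dz":0.0005,"spin":0,"jaw":0},{"dx":0,"dy":0,"dz":0.0005,"spin":0,"jaw":0.4},{"dx":0,"dy":0,"dz":0.0005,"spin":0,"jaw":0.5},{"dx":0,"dy":0,"dz":0.0005,"spin":0,"jaw":0.7},{"dx":0,"dy":0,"dz":0.0005,"spin":0,"jaw":0.9},{"dx":0,"dy":0,"dz":0.0005,"spin":0,"jaw":0.9},{"dx":0,"dy":0,"dz":0.0005,"spin":0,"jaw":0.9},{"dx":0,"dy":0,"dz":0.0005,"spin":0,"jaw":0.9}])

```text
time: 21.35
eef_pos: [0.6036, -0.1288, 0.0654]
ee_rot: [[-0.741, -0.671, -0.0], [-0.671, 0.741, 0.0], [0.0, 0.0, -1.0]]
contact_force: [-0.5, 0.2, 0.1]
width: 0.87
grasp_force: 0.0
```

Emit:
jog_arm(rows=[{"dx":0,"dy":0,"dz":-0.01,"spin":0,"jaw":0.9},{"dx":0,"dy":0,"dz":-0.03,"spin":0,"jaw":0.9},{"dx":0,"dy":0,"dz":-0.06,"spin":0,"jaw":0.9},{"dx":0,"dy":0,"dz":-0.1,"spin":0,"jaw":0.9},{"dx":0,"dy":0,"dz":-0.14,"spin":0,"jaw":0.9},{"dx":0,"dy":0,"dz":-0.17,"spin":0,"jaw":0.9},{"dx":0,"dy":0,"dz":-0.17,"spin":0,"jaw":0.9},{"dx":0,"dy":0,"dz":-0.17,"spin":0,"jaw":0.9}])

```text
time: 22.15
eef_pos: [0.6038, -0.1287, 0.2368]
ee_rot: [[-0.742, -0.671, 0.002], [-0.671, 0.742, 0.0], [-0.002, -0.001, -1.0]]
contact_force: [0.0, -0.9, -0.7]
width: 0.903
grasp_force: 0.0
```

Run:
```python
from h import *
im,p=save('wrist','w8.png')
a=im[140:340,220:420,::-1]
t,_=save('top','top8.png')
t=t[180:285,165:375,::-1]
c=np.zeros((600,780,3),np.uint8); c[:400,:400]=cv2.resize(a,(400,400),interpolation=cv2.INTER_CUBIC)
c[:190,400:]=cv2.resize(t,(380,190))
b=cv2.imread('pics/side0.png')
s,_=save('side','side8.png'); c[200:600,400:780]=cv2.resize(s[190:290,300:395,::-1],(380,400),interpolation=cv2.INTER_CUBIC)
cv2.imwrite('pics/fin.png',c)
```

```text
(no output)
```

View pics/fin.png

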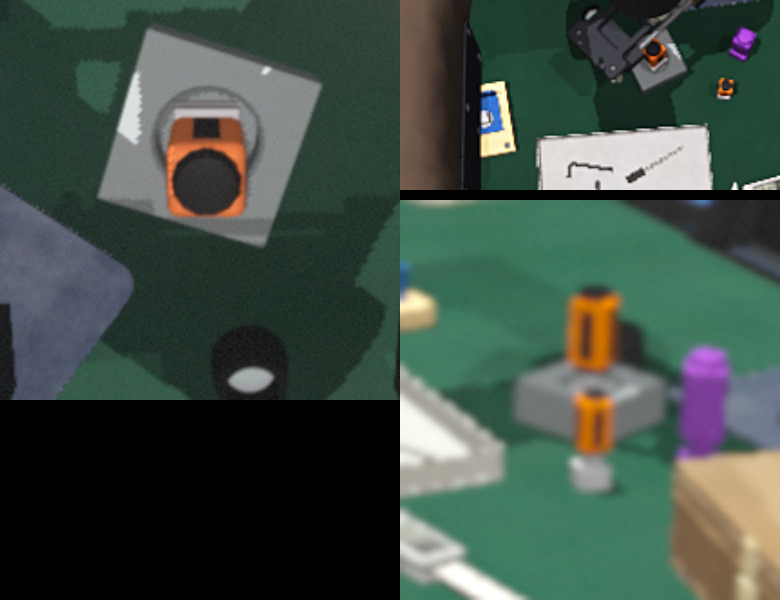

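The wrist tile shows the driver standing upright in its hole, cap at (207,182). The side tile also shows it upright and released, with the other things undisturbed.

```bash
python3 -c "
from rig import job_done; print(job_done())"
```

```text
the job is handed in; nothing more can be done
None
```

I drove the left-hand screw home: it dropped about 4 mm, then turned a further 20° without sinking, under roughly 13 to 20 N of push. The orange driver stands upright and released in its holder, and the job is handed in; no verdict came back.

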